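# Step the filter turret to three dots and take a reading

### The arm

A 7-joint arm with a two-finger parallel gripper is mounted at the origin on the work surface. World frame = base frame: x ahead of the robot, y to its left, z up, the work surface at z = 0. Lengths are in mm, angles in rad, forces in N, time in s.
With the tool pointing down it reaches from about 425 to 875 mm from the base axis. Payload 8.4 kg.
Tool frame: the origin (TCP) lies at the very end of the fingers, on their centre line; the grasp point (between the pads) lies grasp_offset behind it (grasp_offset is the distance from the TCP to the grasp point, in mm); z points along the fingers, y is the direction in which the jaws open and shut (so a half turn about z gives the same grasp; the last joint's range is limited). The gripper opens to 85 mm and grips with 20 to 120 N. Pads are 22 mm wide; open, the fingers measure 114 mm over their backs; the gripper's body (76 mm by 85 mm) begins 54 mm behind the grasp point. The pads swing forward as they close: fully open they stand 13 mm farther back than shut.
Start: joints at [-1.423, 0.333, 0.04, 1.465, -0.013, 1.343, -0.059], TCP at [158.799, 630.274, 195.108] pointing down, gripper open.
Joint ranges: [-2.58, 2.58], [-0.38, 2.09], [-1.3, 1.39], [0.25, 2.4], [-1.5, 4.64], [0.08, 2.09], [-2.65, 2.65]. Speed limits (rad/s): [2.22, 2.22, 2.79, 2.79, 3.14, 3.14, 3.14].

### API

Orientations are given as [roll, pitch, yaw] about the fixed x, y, z axes, in that order (R = Rz(yaw) Ry(pitch) Rx(roll)).
In Python, from station import * gives the robot as it stands.
- The arm moves only by the tool apply_moves, never from a script. Its argument "increments" is text: rows parted by semicolons, each of 7 numbers parted by spaces: the finger opening in mm, from 0 to 85.4, then the shift along the tool's x, y, z in mm, then the turn, a rotation vector about the tool's x, y, z in rad. In form: gripper tx ty tz ax ay az; .... A call has 1 to 10 rows; each row is the pose to reach, as a shift and turn from the pose measured when the call began, along the tool's axes at that moment; what a row does not reach only later rows make up. A row lasts 1/8 s, in which the tool goes at most 62.5 mm and 10.7 degrees, less where a joint would pass 70% of its speed; a pose out of reach is approached as far as the arm can. A call with a gripper value outside its range is refused whole. The fingers move at their own pace and stop on an object; "grip_force" is the grip in N (left out, the last holds). Time passes only in rows, so rows that repeat a pose let the fingers close. It gives the time, the measured TCP pose, the force and the opening at its end, in the units of the state.
- sense(): the state, without advancing time (a new reading comes with each control period).
- capture(name): name is "side" or "top"; returns (picture, depth): 420x560x3 uint8, blue, green, red; 420x560 float32, mm along the optical axis (not along the pixel's ray), 0 where there is no reading.
- camera_model(name): a dict with "vfov" (degrees; the focal length in pixels is half the picture's height over the tangent of half this angle, whatever the lens; pixels are square), "cx", "cy" (the principal point, pixels), "rvec" (rotation vector, rad) and "tvec" (3), from world to camera coordinates, as OpenCV has them. Camera axes: x right, y down, z forward; pixel columns grow to the right and rows downward; lengths in mm; the calibration is good to about 2 mm. A picture is of the moment at which its call begins. camera_model takes no time and is no camera call.
- finish_job(): hands the job in, once; it reports no verdict.
The state is a dict: "clock": time; "joints": joint angles; "dq": joint speeds; "joint_torque": joint torques, N m; "ee_pos": TCP position; "eef_rot": TCP orientation; "wrist_force": force on the tool from outside, world axes, zero at the start; "moment": the same for the moment, N m; "grip_width": finger opening in mm.
Only numpy, scipy, OpenCV 4.12 (cv2) and the standard library are available. Lean on these libraries where they do the work, as an engineer would, in place of code of your own. Each camera call takes 0.05 s, during which the arm holds its last target.

### The job

On the desk photometer, push the turret's tabs with the fingertips to turn it, either way round, until the three-dot label is at the black arrow; then press the round white read key fully down and let it come up again, with the turret still at three dots. Only push and press, gently: do not pinch the tabs, do not shove or lift the instrument, and leave the vial on it and the things around it where they stand.

Things in the scene. Friction and masses are not known exactly. Their poses are not given: they have to be found in the camera images.
- photometer: white desk instrument, about 4 kg, standing loose on a rubber foot: a box 250 mm (its x) by 330 mm (its y, -125 to +205 mm), flat top 60 mm above the desk. Origin on the desk, straight below the turret's vertical axis. Its -x is its front, with a flat black arrow on the top pointing inward at the turret; its +y is its left, where the read key is
- turret (a joint): turn of the filter turret, rad, growing counter-clockwise seen from above; turns either way without end stops or clicks, and friction (about 0.22 N m, some 2 N at a tab) keeps it where it is left. At 0 and every 2 pi the three-dot label is at the arrow
- turret_top (a point): centre of the turret's top: a flat white disc 160 mm across, top 76 mm above the desk, bearing five labels 72 degrees apart of one to five black dots (counting up counter-clockwise seen from above), centred 59 mm from the axis; the three dots stand in a row across the radius. Each dot is 11 mm across; the pale metal filter caps nearer the axis are no labels
- tab (a point): middle of the top edge of one tab, 94 mm from the axis, 36 degrees counter-clockwise from the three-dot label. There are five such upright pale metal tabs on the rim, 72 degrees apart, each midway between two labels: 8 mm thick, reaching from 72 to 115 mm from the axis and from 66 to 98 mm above the desk
- three_dot_mark (a point): point on the turret's rim, at its top, straight outward from the middle of the three-dot label, 80 mm from the axis; it turns with the turret
- index_tip (a point): point of the black arrow, 80 mm from the axis, given at the height of the turret's top; fixed to the photometer (the arrow itself lies flat on the box's top)
- read_key_top (a point): centre of the top of the read key, a round white push key 30 mm across in a grey housing on the photometer's top, 165 mm to the left (+y of the photometer) of the turret's axis; presses straight down
- read_key (a joint): how far the read key is pressed, m: 0 up, 0.006 fully down; a spring (about 4 N when down) brings it up again
- reagent_bottle: amber bottle with a white cap, 44 mm across, 100 mm tall, standing 25 mm or more behind the photometer; origin under its middle. To be left alone
- pill_jar: white jar, 48 mm across, 65 mm tall, standing about 25 mm from the photometer's right side; origin under its middle. To be left alone
- cuvette: small pale capped vial, 24 mm across, 45 mm tall, standing loose on top of the photometer beside the turret, about 85 mm from the read key; origin under its middle. To be left alone
- pen: blue pen 140 mm long lying behind the photometer; origin under its middle. To be left alone
- pen_cup: white cup, 76 mm across, 95 mm tall, on the right; origin under its middle. To be left alone
- sanitiser: white bottle, 60 mm across, 150 mm tall, on the left; origin under its middle. To be left alone

How it is judged (in metres and radians):
On the way, in this order (a step that is already met when the one before it is completed fails the run):
1. the turret rests with the three-dot label at the arrow (within 8 mm at the rim) (horizontal distance between three_dot_mark and index_tip below 0.008 m and velocity of joint turret between -0.05 and 0.05 rad/s), for 0.2 s.
2. the read key is pressed down (over 4.5 mm of its 6) with the three-dot label at the arrow (horizontal distance between three_dot_mark and index_tip below 0.008 m and value of joint read_key above 0.0045 m), for 0.05 s.
At the end, for the whole second after the job is handed in: the three-dot label is at the arrow (rim point within 8 mm of the arrow's point, seen from above), the turret is at rest, the read key is up again (less than 1.5 mm down), the photometer stands flat within 20 mm of where it was, and its vial stands upright (all of step 1 and value of joint read_key below 0.0015 m and distance of photometer from where it was at the start of the episode below 0.02 m and angle between photometer's own z axis and vertical below 0.05 rad and angle between cuvette's own z axis and vertical below 0.2 rad); the robot touches nothing.
It fails at once if the photometer is shoved more than 20 mm (distance of photometer from where it was at the start of the episode above 0.02 m).
It fails at once if the photometer is lifted (over 5 mm) or tipped (height (world z) of photometer above 0.005 m or angle between photometer's own z axis and vertical above 0.06 rad).
It fails at once if the turret is pinched or struck hard (over 30 N between fingers and turret) (contact force between the fingers and turret above 30 N).
It fails at once if the vial or another thing around is moved more than 30 mm or knocked over (distance of any of reagent_bottle, pill_jar, cuvette, pen, pen_cup, sanitiser from where it was at the start of the episode above 0.03 m or angle between any of reagent_bottle, pill_jar, cuvette, pen_cup, sanitiser's own z axis and vertical above 0.5 rad).
It also fails if it takes over 58 s, if anything falls off the work surface, if the arm or the gripper's body presses on something with over 40 N, if the wrist force passes 120 N, or if a joint passes its speed limit or range.

## Working session

There is one attempt and no reset: what is moved stays moved. The work goes in short steps, Python scripts to look and compute and a tool call to move; the robot and the scene stay as the last step left them, time stands still between calls to the robot, and variables do not carry over. Pictures are saved under pics/ and viewed, and the job is handed in when it is done.

Besides the shell and the picture viewer there is one more tool, called after "Emit:" by a JSON object that holds its "method" and its "body", one argument or row to a line. apply_moves: Moves the arm, as the interface text tells. Its arguments: {"type":"object","properties":{"increments":{"type":"string"},"grip_force":{"type":"number"}},"required":["increments"]}

```bash
mkdir -p pics; ls
python3 - <<'E'
from station import *
import cv2
s=sense();print({k:np.round(v,3) if 0 else v for k,v in s.items()}) if 0 else print(s)
for n in("side","top"):
    p,d=capture(n);cv2.imwrite(f"pics/{n}0.png",p);print(n,camera_model(n))
    import numpy as np
    np.save(f"pics/{n}0d.npy",d)
E
```

```text
pics
{'clock': 0.0, 'joints': array([-1.42320841,  0.33390771,  0.03986993,  1.46625655, -0.01340525,
        1.34331476, -0.05853801]), 'dq': array([-0.00028068, -0.00137227, -0.00193852, -0.00091411, -0.00070563,
        0.00061848, -0.00089711]), 'joint_torque': array([-3.56106432e-05, -6.58565640e+01,  1.36524215e+00, -4.05559623e+01,
        1.67891756e-02,  1.30426447e-02, -3.63773165e-05]), 'ee_pos': array([158.69055773, 629.80160608, 194.23053512]), 'eef_rot': array([-3.13997557e+00,  1.03600566e-04,  2.89475224e+00]), 'wrist_force': array([-0.80303809, -0.29315392, -0.44217637]), 'moment': array([ 0.02718915,  0.00966312, -0.03767404]), 'grip_width': 85.21742614189058}
side {'vfov': 46.55957759866782, 'cx': 277.606648391402, 'cy': 200.65091654742633, 'rvec': array([ 0.32873934, -2.66412877,  1.36589507]), 'tvec': array([ 601.62950928,  138.95167864, 1171.62404143])}
top {'vfov': 49.420656302315386, 'cx': 283.94977355793856, 'cy': 209.41433697606138, 'rvec': array([ 2.1845603 , -2.16687631,  0.08383462]), 'tvec': array([1.19036954e+00, 6.15328633e+02, 1.26454458e+03])}
```

View pics/top0.png

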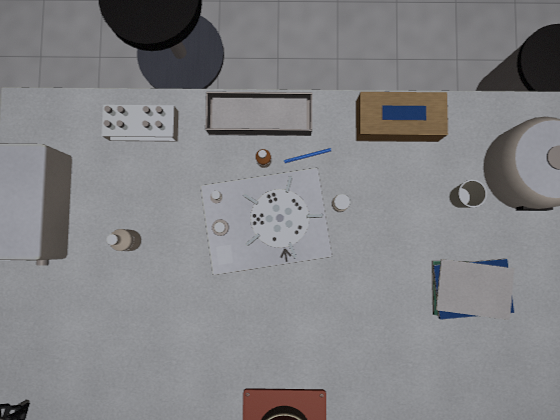

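View pics/side0.png

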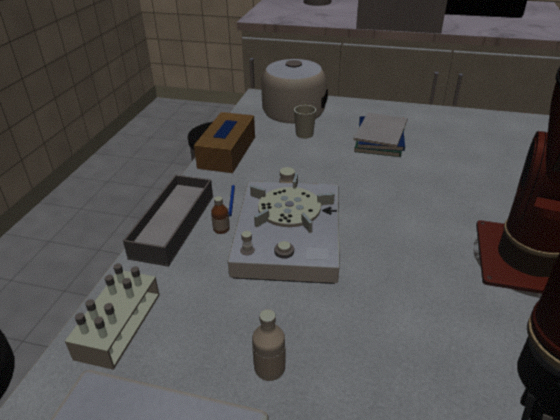

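The top view shows the photometer around (268,220), with the turret at about (280,218), the arrow at (285,254), the key at (220,227) and the vial at (216,196). I'll zoom in next.

```bash
cat > h.py <<'E'
import numpy as np,cv2
from station import *
def cam(n):
    m=camera_model(n);f=210/np.tan(np.radians(m['vfov']/2))
    R=cv2.Rodrigues(m['rvec'])[0];return f,m['cx'],m['cy'],R,np.array(m['tvec'])
def ray(n,u,v,z):
    f,cx,cy,R,t=cam(n);d=R.T@np.array([(u-cx)/f,(v-cy)/f,1]);o=-R.T@t
    return o+d*(z-o[2])/d[2]
def proj(n,P):
    f,cx,cy,R,t=cam(n);c=R@np.array(P,float)+t;return f*c[0]/c[2]+cx,f*c[1]/c[2]+cy
E
python3 - <<'E'
from h import *
p=cv2.imread("pics/top0.png");c=p[155:285,190:365]
cv2.imwrite("pics/topz.png",cv2.resize(c,None,fx=4.5,fy=4.5,interpolation=cv2.INTER_CUBIC))
g=cv2.cvtColor(p,cv2.COLOR_BGR2GRAY)
# dots/caps
C=ray("top",280,218,76);print(C)
m=((g<75)*255).astype(np.uint8);m[:, :200]=0;m[:,330:]=0;m[:175]=0;m[270:]=0
n,l,st,ce=cv2.connectedComponentsWithStats(m)
for i in range(1,n):
    if st[i,4]>4: 
        P=ray("top",*ce[i],76);print(st[i],ce[i].round(1),P.round(1))
E
```

```text
[587.64020009  16.36979608  76.        ]
[272 193   3   3   7] [273.3 194. ] [653.   35.3  76. ]
[268 195   2   3   6] [268.5 196. ] [647.4  48.2  76. ]
[274 198   3   3   7] [275.  198.7] [640.1  30.5  76. ]
[292 199   3   3   7] [293.3 200. ] [637.  -19.3  76. ]
[269 200   3   3   7] [270.  200.7] [634.6  44.   76. ]
[296 203   2   3   6] [296.5 204. ] [626.1 -28.1  76. ]
[299 207   2   3   5] [299.4 207.8] [615.8 -36.1  76. ]
[253 214   3   3   7] [254.  215.3] [594.5  87.   76. ]
[260 214   3   3   7] [261.3 215. ] [595.4  67.2  76. ]
[257 218   3   3   6] [257.8 218.8] [584.9  76.5  76. ]
[261 221   2   3   6] [261.5 222. ] [576.4  66.4  76. ]
[254 222   2   3   5] [254.4 222.8] [574.   85.7  76. ]
[299 226   2   3   6] [299.5 227. ] [563.7 -36.6  76. ]
[295 231   3   3   7] [296.3 232. ] [550.1 -28.   76. ]
[273 238   3   3   7] [274.  238.7] [531.4  32.1  76. ]
[281 249  10   9  31] [285.1 252.7] [494.1   1.9  76. ]
```

View pics/topz.png

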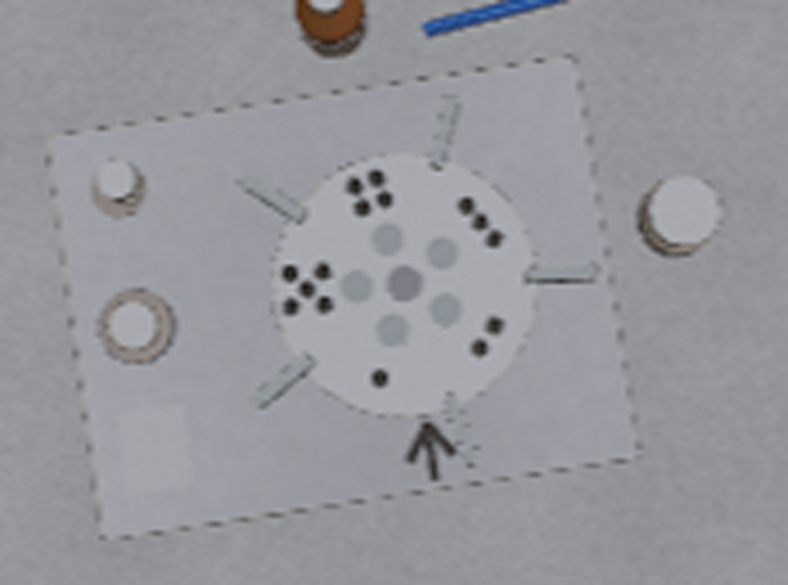

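Run:
```python
from h import *
p=cv2.imread("pics/top0.png")
L={3:[(293.3,200),(296.5,204),(299.4,207.8)],5:[(257.8,218.8)],1:[(274,238.7)],2:[(299.5,227),(296.3,232)],4:[(273.3,194),(268.5,196),(275,198.7),(270,200.7)]}
c={k:np.mean([ray("top",*q,76)[:2] for q in v],0) for k,v in L.items()}
A=np.mean(list(c.values()),0);print("axis",A)
for k in c:
    d=c[k]-A;print(k,np.hypot(*d).round(1),np.degrees(np.arctan2(d[1],d[0])).round(1))
Z=lambda x,y:(190+x/4.5-.4,155+y/4.5-.4)
for nm,q,z in [("tip",(428,422),60),("tail",(434,478),60),("c1",(105,538),60),("c2",(637,458),60),("c3",(575,57),60),("c4",(50,135),60),("key",(135,323),74),("keyh",(137,327),66),("vial",(119,179),105),("vialbase",(120,200),60),("jar",(684,211),65),("tab57",(449,98),98),("tab-15",(598,270),98),("tab129",(240,182),98)]:
    u,v=Z(*q);P=ray("top",u,v,z);d=P[:2]-A;print(nm,P.round(1),np.hypot(*d).round(1),np.degrees(np.arctan2(d[1],d[0])).round(1))
d=np.load("pics/top0d.npy");f,cx,cy,R,t=cam("top")
def w(u,v,D):return R.T@(np.array([(u-cx)/f*D,(v-cy)/f*D,D])-t)
for v in range(215,240,2):
    print(v,[w(u,v,d[v,u])[2].round(0) for u in range(208,234,2)])
s=cv2.imread("pics/side0.png")[160:290,220:350]
cv2.imwrite("pics/sidez.png",cv2.resize(s,None,fx=4.5,fy=4.5,interpolation=cv2.INTER_CUBIC))
```

```text
axis [588.68391812  17.5823933 ]
3 59.0 -50.4
5 59.1 93.6
1 59.0 165.8
2 59.2 -122.5
4 59.3 21.7
tip [505.6   3.   60. ] 84.3 -170.0
tail [471.9  -0.9  60. ] 118.3 -171.0
c1 [434.1 197.8  60. ] 237.4 130.6
c2 [ 485.  -123.8   60. ] 175.4 -126.3
c3 [730.4 -85.7  60. ] 175.4 -36.1
c4 [679.5 236.9  60. ] 237.4 67.5
key [563.7 180.2  74. ] 164.5 98.7
keyh [561.6 180.1  66. ] 164.8 99.5
vial [647.4 186.8 105. ] 179.1 70.9
vialbase [639.7 193.   60. ] 182.7 73.8
jar [ 635.1 -152.    65. ] 175.8 -74.7
tab57 [698.4  -8.1  98. ] 112.6 -13.2
tab-15 [596.2 -97.1  98. ] 114.9 -86.3
tab129 [647.  115.8  98. ] 114.2 59.3
215 [np.float64(57.0), np.float64(58.0), np.float64(58.0), np.float64(56.0), np.float64(60.0), np.float64(60.0), np.float64(63.0), np.float64(58.0), np.float64(60.0), np.float64(58.0), np.float64(54.0), np.float64(59.0), np.float64(56.0)]
217 [np.float64(1311.0), np.float64(59.0), np.float64(60.0), np.float64(63.0), np.float64(62.0), np.float64(58.0), np.float64(60.0), np.float64(60.0), np.float64(59.0), np.float64(59.0), np.float64(60.0), np.float64(54.0), np.float64(59.0)]
219 [
[... 1923 characters left out ...]
61.0), np.float64(57.0), np.float64(61.0), np.float64(58.0), np.float64(54.0), np.float64(73.0), np.float64(72.0), np.float64(69.0), np.float64(59.0), np.float64(59.0), np.float64(59.0), np.float64(58.0), np.float64(61.0)]
237 [np.float64(57.0), np.float64(56.0), np.float64(61.0), np.float64(61.0), np.float64(61.0), np.float64(58.0), np.float64(60.0), np.float64(59.0), np.float64(61.0), np.float64(56.0), np.float64(57.0), np.float64(57.0), np.float64(61.0)]
239 [np.float64(58.0), np.float64(59.0), np.float64(55.0), np.float64(58.0), np.float64(57.0), np.float64(58.0), np.float64(58.0), np.float64(58.0), np.float64(59.0), np.float64(56.0), np.float64(62.0), np.float64(57.0), np.float64(58.0)]
```

View pics/sidez.png

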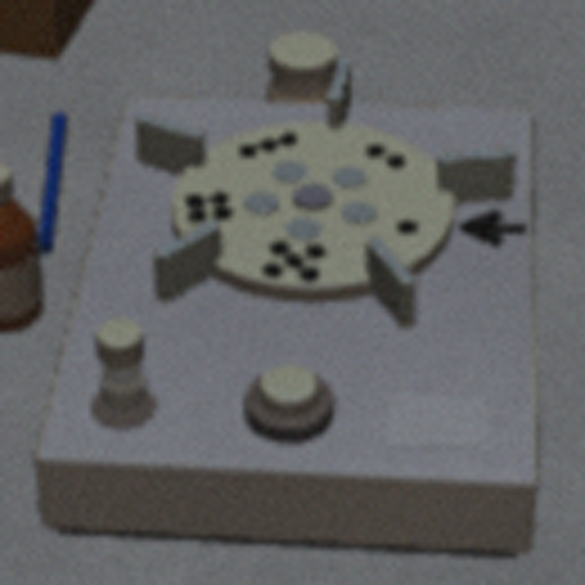

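The side view shows the key standing proud of its housing. Depth puts the key top at about 81 mm and the housing at about 70 mm. The vial is at about (643,190). The turret axis is at (588.7, 17.6), the yaw is 9.0°, and three dots sit at -50.5° with the target at -171°, so I need to turn it 120.5° clockwise. I'll push the tab at 57.5° with the side of the closed fingers.

Emit:
{"method": "apply_moves", "body": {
  "increments": "0 -48 -33 0 0 0 0; 0 -96 -66 0 0 0 0; 0 -144 -99 0 0 0 0; 0 -192 -132 0 0 0 0; 0 -240 -166 0 0 0 0; 0 -288 -199 0 0 0 0; 0 -336 -232 0 0 0 0; 0 -384 -265 0 0 0 0; 0 -432 -298 0 0 0 0; 0 -480 -331 0 0 0 0",
  "grip_force": 20
}}

```text
clock: 1.35
ee_pos: [544.1, 190.1, 194.7]
eef_rot: [-3.14, -0.0, 2.895]
wrist_force: [0.5, 1.9, 0.3]
grip_width: 0.1
```

```bash
cat >> h.py <<'E'
A0=np.array([588.7,17.6])
def arc(th,r,z): a=np.radians(th);return np.array([A0[0]+r*np.cos(a),A0[1]+r*np.sin(a),z]),th+90
def inc(rows):
    from scipy.spatial.transform import Rotation as Ro
    s=sense();R=Ro.from_euler('xyz',s['eef_rot']).as_matrix()
    print("pos",s['ee_pos'].round(1),"yaw",np.degrees(s['eef_rot']).round(1),"F",s['wrist_force'].round(1),"t",s['clock'],"w",s['grip_width'],"j",s['joints'].round(2))
    for P,yaw in rows:
        Rt=Ro.from_euler('xyz',[180,0,yaw],degrees=True).as_matrix()
        print((R.T@(P-s['ee_pos'])).round(1),Ro.from_matrix(R.T@Rt).as_rotvec().round(3))
E
python3 - <<'E'
from h import *
inc([(arc(75,97,190)[0],165),(arc(75,97,80)[0],165)])
E
```

```text
pos [544.1 190.1 194.7] yaw [-179.9   -0.   165.9] F [0.5 1.9 0.3] t 1.35 w 0.13191475132237263 j [-0.79  0.19  0.43  1.67 -0.08  1.3   0.98]
[-86.8 -59.4   4.8] [-0.001 -0.     0.015]
[-86.8 -59.3 114.8] [-0.001 -0.     0.015]
```

Emit:
{"method": "apply_moves", "body": {
  "increments": "0 -45 -30 0 0 0 0; 0 -87 -59 5 0 0 0.015; 0 -87 -59 30 0 0 0.015; 0 -87 -59 55 0 0 0.015; 0 -87 -59 80 0 0 0.015; 0 -87 -59 100 0 0 0.015; 0 -87 -59 113 0 0 0.015; 0 -87 -59 113 0 0 0.015"
}}

```text
clock: 2.35
ee_pos: [613.5, 111.4, 81.0]
eef_rot: [-3.139, -0.001, 2.88]
wrist_force: [-0.3, 0.2, 0.5]
grip_width: 0.2
```

Run:
```python
from h import *
inc([arc(t,97,80) for t in np.arange(71.5,75-40,-4)])
p,_=capture("top");cv2.imwrite("pics/t1.png",cv2.resize(p[130:290,160:370],None,fx=3.5,fy=3.5))
p,_=capture("side");cv2.imwrite("pics/s1.png",cv2.resize(p[130:290,200:370],None,fx=3.5,fy=3.5))
```

```text
pos [613.5 111.4  81. ] yaw [-1.799e+02 -1.000e-01  1.650e+02] F [-0.3  0.2  0.5] t 2.35 w 0.2417092353739882 j [-0.63  0.39  0.47  1.69 -0.19  1.12  1.21]
[-6.2 -0.2  1. ] [-0.002 -0.001  0.061]
[-12.9  -0.9   1. ] [-0.002 -0.001  0.131]
[-19.6  -2.    1. ] [-0.002 -0.001  0.201]
[-26.2  -3.6   1. ] [-0.002 -0.001  0.271]
[-32.7  -5.6   1. ] [-0.002 -0.001  0.341]
[-39.   -8.1   1. ] [-0.002 -0.001  0.411]
[-45.1 -11.    1. ] [-0.003 -0.001  0.48 ]
[-51.  -14.4   1. ] [-0.003 -0.001  0.55 ]
[-56.6 -18.1   1. ] [-0.003 -0.     0.62 ]
[-62.  -22.2   1. ] [-0.003 -0.     0.69 ]
```

View pics/s1.png

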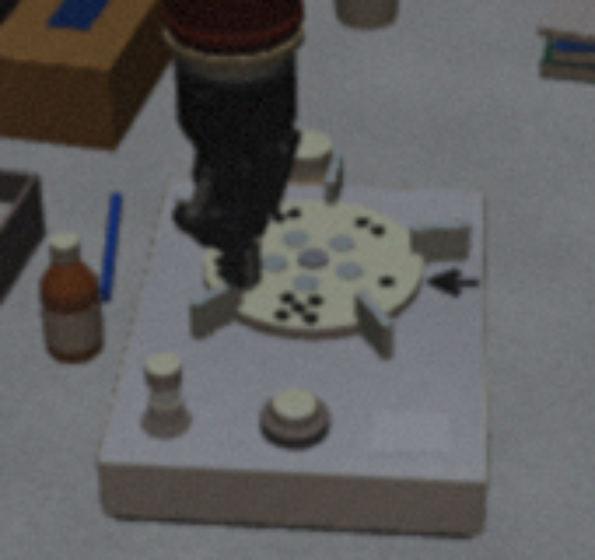

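View pics/t1.png

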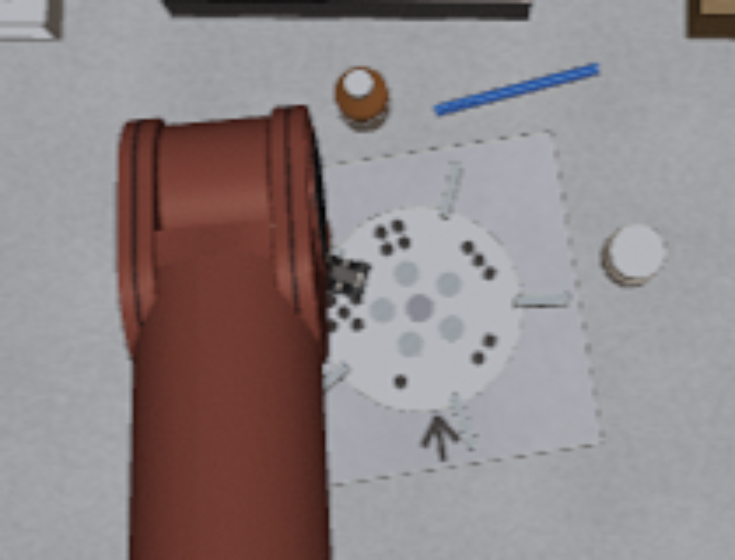

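Run:
```python
from h import *
print(sense()['clock'])
for n,o in(("side",(200,130)),("top",(160,130))):
  for P in [(613.5,111.4,81),(613.5,111.4,120),arc(57.5,72,98)[0],arc(57.5,115,98)[0],arc(57.5,115,66)[0],arc(-14.5,115,98)[0],arc(129.5,115,98)[0]]:
    u,v=proj(n,P);print(n,np.round(P,0),round((u-o[0])*3.5),round((v-o[1])*3.5))
```

```text
2.45
side [614. 111.  81.] 240 327
side [614. 111. 120.] 239 281
side [627.  78.  98.] 233 276
side [650. 115.  98.] 186 302
side [650. 115.  66.] 188 339
side [700. -11.  98.] 171 193
side [516. 106.  98.] 383 323
top [614. 111.  81.] 297 273
top [614. 111. 120.] 293 269
top [627.  78.  98.] 339 254
top [650. 115.  98.] 292 223
top [650. 115.  66.] 296 228
top [700. -11.  98.] 457 160
top [516. 106.  98.] 300 400
```

Run:
```python
from h import *
for z in (81,90,100,115): print(ray("side",200+247/3.5,130+288/3.5,z).round(1))
for z in (81,120,150,180): print('t',ray("top",160+350/3.5,130+275/3.5,z).round(1))
p,_=capture("side");cv2.imwrite("pics/s2.png",cv2.resize(p[165:235,230:310],None,fx=8,fy=8,interpolation=cv2.INTER_CUBIC))
p,_=capture("top");cv2.imwrite("pics/t2.png",cv2.resize(p[180:250,230:310],None,fx=8,fy=8,interpolation=cv2.INTER_CUBIC))
```

```text
[620.6  68.   81. ]
[617.2  79.4  90. ]
[613.5  92.2 100. ]
[607.9 111.4 115. ]
t [612.5  70.7  81. ]
t [609.1  68.3 120. ]
t [606.6  66.6 150. ]
t [604.   64.8 180. ]
```

View pics/s2.png

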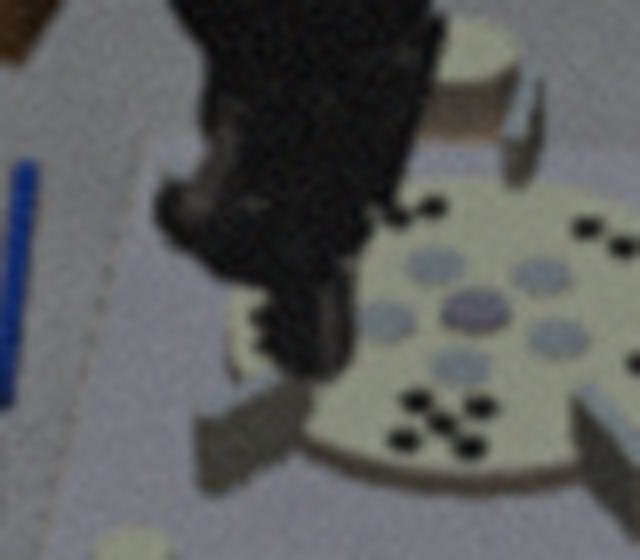

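View pics/t2.png

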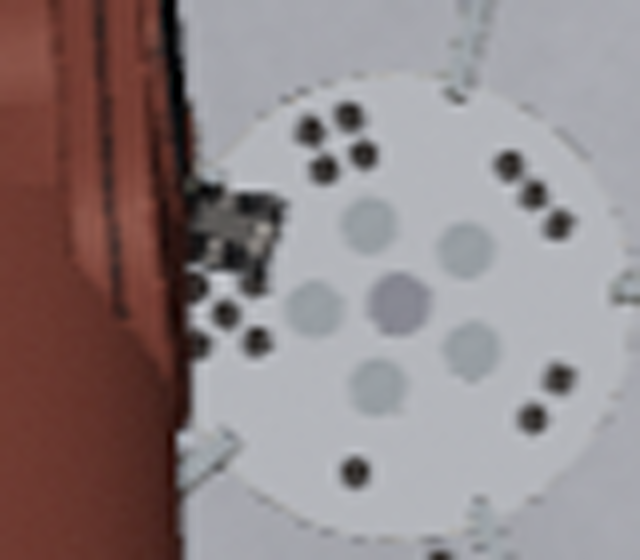

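Run:
```python
from h import *
import station
print([k for k in dir(station) if not k.startswith('_')], getattr(station,'grasp_offset',None))
p,d=capture("side");f,cx,cy,R,t=cam("side")
def w(u,v):D=d[v,u];return (R.T@(np.array([(u-cx)/f*D,(v-cy)/f*D,D])-t)).round(0)
for v in range(192,220,2): print(v,[tuple(w(u,v).astype(int)) for u in (264,267,270,273)])
```

```text
['Unreachable', 'camera_model', 'capture', 'finish_job', 'grasp_offset', 'sense'] 18.700000000000003
192 [(np.int64(622), np.int64(113), np.int64(172)), (np.int64(610), np.int64(127), np.int64(183)), (np.int64(603), np.int64(129), np.int64(186)), (np.int64(601), np.int64(110), np.int64(173))]
194 [(np.int64(610), np.int64(150), np.int64(193)), (np.int64(614), np.int64(114), np.int64(168)), (np.int64(604), np.int64(126), np.int64(178)), (np.int64(601), np.int64(110), np.int64(168))]
196 [(np.int64(610), np.int64(150), np.int64(188)), (np.int64(610), np.int64(129), np.int64(173)), (np.int64(604), np.int64(126), np.int64(173)), (np.int64(601), np.int64(113), np.int64(164))]
198 [(np.int64(610), np.int64(151), np.int64(183)), (np.int64(608), np.int64(136), np.int64(173)), (np.int64(604), np.int64(124), np.int64(166)), (np.int64(601), np.int64(110), np.int64(157))]
200 [(np.int64(611), np.int64(150), np.int64(177)), (np.int64(607), np.int64(141), np.int64(171)), (np.int64(604), np.int64(125), np.int64(161)), (np.int64(602), np.int64(108), np.int64(149))]
202 [(np.int64(619), np.int64(123)
[... 972 characters left out ...]
64(99)), (np.int64(625), np.int64(83), np.int64(92)), (np.int64(607), np.int64(120), np.int64(122)), (np.int64(616), np.int64(61), np.int64(77))]
214 [(np.int64(630), np.int64(94), np.int64(93)), (np.int64(625), np.int64(83), np.int64(86)), (np.int64(621), np.int64(70), np.int64(77)), (np.int64(615), np.int64(65), np.int64(75))]
216 [(np.int64(629), np.int64(97), np.int64(90)), (np.int64(625), np.int64(85), np.int64(82)), (np.int64(619), np.int64(78), np.int64(77)), (np.int64(612), np.int64(76), np.int64(77))]
218 [(np.int64(631), np.int64(92), np.int64(80)), (np.int64(625), np.int64(85), np.int64(76)), (np.int64(617), np.int64(86), np.int64(77)), (np.int64(611), np.int64(83), np.int64(76))]
```

Run:
```python
from h import *
inc([])
f,cx,cy,R,t=cam("side")
p,d=capture("side");d0=np.load("pics/side0d.npy")
v,u=np.mgrid[0:420,0:560]
def W(d):return np.stack([(u-cx)/f*d,(v-cy)/f*d,d],-1)
X=(W(d)-t)@R
m=(d>0)&(abs(d-d0)>25)&(abs(X[...,0]-613)<40)&(abs(X[...,1]-111)<60)
for z in range(70,220,10):
    k=m&(abs(X[...,2]-z)<5)
    if k.sum(): print(z,k.sum(),np.percentile(X[k],5,axis=0).round(0),np.percentile(X[k],95,axis=0).round(0))
X0=(W(d0)-t)@R; k=(d0>0)&(np.hypot(X0[...,0]-158,X0[...,1]-630)<100)&(X0[...,2]>20)
if k.any(): print("start lowest near tcp",np.percentile(X0[k],[1,5,20],axis=0).round(0))
```

```text
pos [614.6 111.6  82.7] yaw [-1.80e+02  1.00e-01  1.65e+02] F [-0.6  0.4  0. ] t 2.6 w 0.275645650021474 j [-0.63  0.39  0.47  1.68 -0.19  1.12  1.21]
120 9 [602. 110. 119.] [619. 120. 125.]
130 33 [602. 110. 126.] [621. 125. 133.]
140 37 [602. 113. 136.] [622. 126. 145.]
150 37 [601. 111. 145.] [620. 128. 154.]
160 20 [599. 105. 156.] [610. 125. 165.]
170 77 [594.  89. 166.] [624. 144. 175.]
180 62 [592.  78. 175.] [628. 153. 184.]
190 98 [590.  71. 186.] [627. 159. 194.]
200 105 [588.  64. 196.] [629. 167. 204.]
210 140 [588.  61. 206.] [636. 169. 214.]
start lowest near tcp [[158. 587. 270.]
 [167. 624. 333.]
 [177. 637. 367.]]
```

The depth image puts the visible fingertip at z≈120, while the reported TCP is at 82 mm. These disagree by about 37 mm, although x and y match. I'll descend in small steps, watching force and picture.

Emit:
{"method": "apply_moves", "body": {
  "increments": "0 0 0 4 0 0 0; 0 0 0 8 0 0 0; 0 0 0 12 0 0 0; 0 0 0 12 0 0 0"
}}

```text
clock: 3.15
ee_pos: [614.2, 111.5, 70.1]
eef_rot: [-3.14, 0.0, 2.88]
wrist_force: [-0.1, 0.4, 1.1]
grip_width: 0.0
```

```bash
cat >> h.py <<'E'
def tipz():
    s=sense();P=s['ee_pos'];f,cx,cy,R,t=cam("side");p,d=capture("side")
    v,u=np.mgrid[0:420,0:560];X=(np.stack([(u-cx)/f*d,(v-cy)/f*d,d],-1)-t)@R
    dark=p.max(2)<60
    m=dark&(d>0)&(np.hypot(X[...,0]-P[0],X[...,1]-P[1])<30)&(X[...,2]>62)
    print("tcp",P.round(1),"F",s['wrist_force'].round(1),"tip pct",np.percentile(X[m][:,2],[1,3,5,10]).round(0), m.sum())
    return p
E
python3 - <<'E'
from h import *
tipz()
E
```

```text
tcp [614.2 111.5  70.1] F [-0.1  0.4  1.1] tip pct [ 72.  78.  88. 119.] 601
```

Run:
```python
from h import *
p,d=capture("side");f,cx,cy,R,t=cam("side")
cv2.imwrite("pics/s3.png",cv2.resize(p[165:245,230:320],None,fx=7,fy=7,interpolation=cv2.INTER_CUBIC))
def w(u,v):D=d[v,u];return (R.T@(np.array([(u-cx)/f*D,(v-cy)/f*D,D])-t)).round(0).astype(int).tolist()
for v in range(204,226,2): print(v,[w(u,v) for u in (264,267,270,273)])
```

```text
204 [[611, 151, 166], [607, 140, 159], [604, 127, 150], [602, 110, 139]]
206 [[620, 122, 139], [607, 142, 155], [606, 120, 140], [602, 111, 134]]
208 [[620, 124, 135], [612, 124, 136], [607, 119, 133], [601, 113, 130]]
210 [[620, 124, 128], [613, 124, 130], [607, 117, 126], [601, 113, 124]]
212 [[621, 121, 120], [613, 124, 124], [607, 118, 121], [601, 114, 119]]
214 [[621, 123, 116], [613, 125, 119], [607, 121, 117], [602, 111, 111]]
216 [[629, 96, 89], [625, 86, 82], [608, 117, 108], [613, 75, 76]]
218 [[630, 93, 80], [625, 86, 76], [618, 84, 76], [610, 83, 77]]
220 [[630, 96, 76], [625, 88, 71], [617, 88, 73], [608, 90, 76]]
222 [[631, 94, 68], [626, 82, 60], [616, 90, 68], [608, 94, 73]]
224 [[632, 89, 58], [624, 90, 60], [617, 88, 60], [608, 91, 64]]
```

View pics/s3.png

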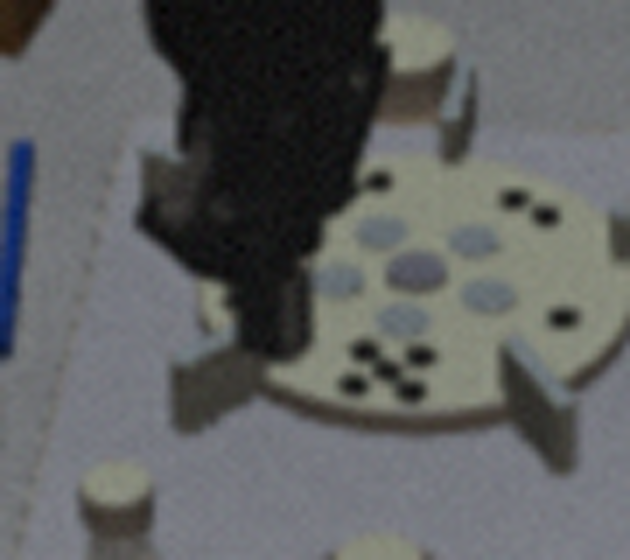

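The tip follows the motion and sits 38 mm above the reported TCP. I'll continue down gently.

Emit:
{"method": "apply_moves", "body": {
  "increments": "0 0 0 2 0 0 0; 0 0 0 4 0 0 0; 0 0 0 6 0 0 0; 0 0 0 8 0 0 0; 0 0 0 10 0 0 0; 0 0 0 12 0 0 0; 0 0 0 12 0 0 0"
}}

```text
clock: 4.12
ee_pos: [614.4, 111.5, 58.3]
eef_rot: [-3.141, 0.001, 2.88]
wrist_force: [-0.4, -0.1, -0.3]
grip_width: 0.1
```

Emit:
{"method": "apply_moves", "body": {
  "increments": "0 0 0 3 0 0 0; 0 0 0 6 0 0 0; 0 0 0 9 0 0 0; 0 0 0 12 0 0 0; 0 0 0 15 0 0 0; 0 0 0 17 0 0 0; 0 0 0 17 0 0 0"
}}

```text
clock: 5.0
ee_pos: [614.3, 111.5, 41.1]
eef_rot: [-3.14, 0.0, 2.88]
wrist_force: [-0.8, 0.3, 0.0]
grip_width: 0.1
```

Run:
```python
from h import *
inc([arc(t,97,42) for t in np.arange(71,30,-4)])
p,d=capture("side");f,cx,cy,R,t=cam("side")
cv2.imwrite("pics/s4.png",cv2.resize(p[165:245,230:320],None,fx=7,fy=7,interpolation=cv2.INTER_CUBIC))
def w(u,v):D=d[v,u];return (R.T@(np.array([(u-cx)/f*D,(v-cy)/f*D,D])-t)).round(0).astype(int).tolist()
for v in range(212,230,2): print(v,[w(u,v) for u in (264,267,270,273)])
```

```text
pos [614.3 111.5  41.1] yaw [-179.9    0.   165. ] F [-0.8  0.3  0. ] t 5.0 w 0.12373630849581323 j [-0.61  0.43  0.46  1.72 -0.21  1.04  1.23]
[-6.3 -0.6 -0.8] [-0.001  0.     0.07 ]
[-13.1  -1.3  -0.8] [-0.001  0.     0.14 ]
[-19.7  -2.4  -0.8] [-0.001  0.001  0.21 ]
[-26.3  -4.1  -0.8] [-0.001  0.001  0.28 ]
[-32.7  -6.2  -0.8] [-0.001  0.001  0.349]
[-39.   -8.7  -0.8] [-0.001  0.001  0.419]
[-45.1 -11.7  -0.8] [-0.001  0.001  0.489]
[-51.  -15.1  -0.8] [-0.001  0.001  0.559]
[-56.6 -18.9  -0.8] [-0.001  0.001  0.629]
[-61.9 -23.   -0.8] [-0.001  0.001  0.698]
[-66.9 -27.6  -0.8] [-0.001  0.001  0.768]
212 [[612, 151, 144], [607, 142, 138], [605, 128, 128], [602, 110, 115]]
214 [[611, 154, 140], [608, 140, 131], [604, 130, 125], [601, 114, 113]]
216 [[616, 140, 124], [609, 139, 125], [607, 119, 110], [602, 112, 106]]
218 [[621, 124, 105], [613, 124, 107], [607, 120, 104], [602, 113, 100]]
220 [[621, 123, 99], [613, 125, 102], [607, 122, 101], [602, 112, 93]]
222 [[621, 124, 93], [614, 121, 93], [609, 117, 90], [602, 113, 89]]
224 [[632, 90, 59], [614, 123, 88], [608, 121, 87], [603, 112, 82]]
226 [[629, 99, 60], [622, 98, 61], [608, 120, 81], [608, 94, 61]]
228 [[627, 107, 60], [621, 103, 59], [613, 102, 60], [606, 100, 59]]
```

View pics/s4.png

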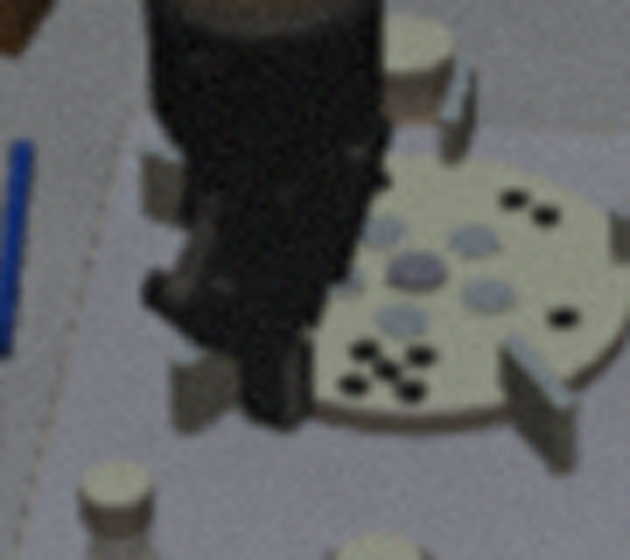

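The tip is now at z≈79, beside the tab at s4 (205,390). I'll start pushing.

Emit:
{"method": "apply_moves", "body": {
  "increments": "0 -6 -1 0 0 0 0.07; 0 -13 -1 0 0 0 0.14; 0 -20 -2 0 0 0 0.21; 0 -26 -4 0 0 0 0.28; 0 -33 -6 0 0 0 0.35; 0 -39 -9 0 0 0 0.42"
}}

```text
clock: 5.8
ee_pos: [649.7, 93.8, 41.4]
eef_rot: [3.142, -0.0, 2.459]
wrist_force: [-0.1, 2.3, -0.5]
grip_width: 0.1
```

Run:
```python
from h import *
s=sense();th=np.degrees(np.arctan2(*(s['ee_pos'][:2]-A0)[::-1]));print("theta",th,np.hypot(*(s['ee_pos'][:2]-A0)))
inc([arc(t,97,42) for t in th-np.arange(4,44,4)])
p,_=capture("side");cv2.imwrite("pics/s5.png",cv2.resize(p[165:245,230:320],None,fx=7,fy=7,interpolation=cv2.INTER_CUBIC))
p,_=capture("top");cv2.imwrite("pics/t5.png",cv2.resize(p[155:285,190:365],None,fx=4.5,fy=4.5,interpolation=cv2.INTER_CUBIC))
```

```text
theta 51.30459304484707 97.62762063801122
pos [649.7  93.8  41.4] yaw [180.   -0.  140.9] F [-0.1  2.3 -0.5] t 5.8 w 0.1400365621478477 j [-0.62  0.51  0.54  1.64 -0.29  1.08  0.89]
[-6.8 -0.8 -0.6] [ 0.    -0.     0.062]
[-13.5  -1.5  -0.6] [ 0.    -0.     0.132]
[-20.2  -2.6  -0.6] [ 0.    -0.     0.202]
[-26.8  -4.2  -0.6] [ 0.    -0.     0.272]
[-33.2  -6.2  -0.6] [ 0.    -0.     0.341]
[-39.5  -8.7  -0.6] [ 0.    -0.     0.411]
[-45.6 -11.6  -0.6] [ 0.    -0.     0.481]
[-51.5 -15.   -0.6] [ 0.    -0.     0.551]
[-57.2 -18.7  -0.6] [ 0.    -0.     0.621]
[-62.5 -22.8  -0.6] [ 0.    -0.     0.691]
```

View pics/s5.png

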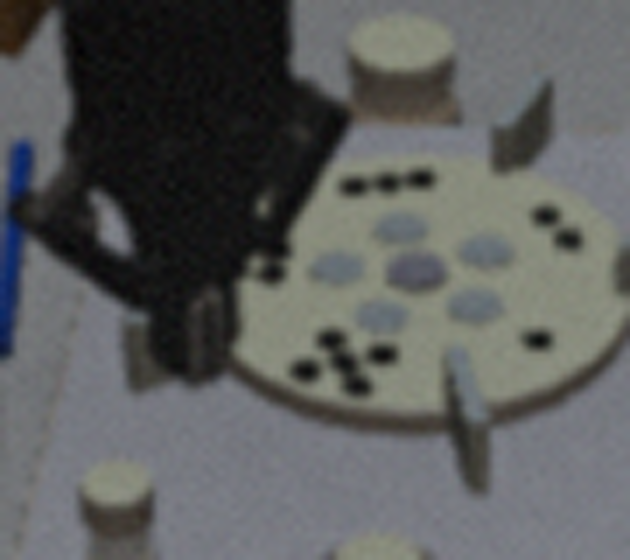

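View pics/t5.png

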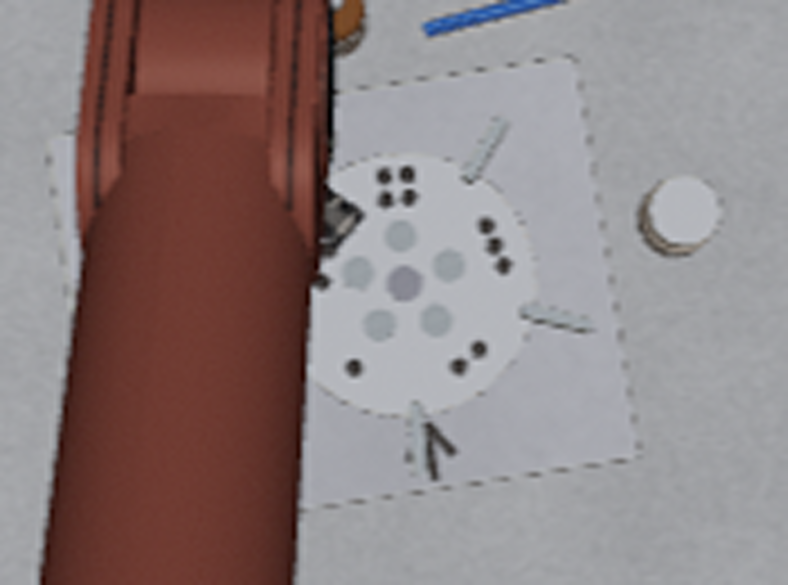

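The turret is turning: three dots are now at t5 (495,245) and the contact force is about 2 N. Next I'll push another 40°.

Emit:
{"method": "apply_moves", "body": {
  "increments": "0 -7 -1 0 0 0 0.06; 0 -14 -2 0 0 0 0.13; 0 -20 -3 0 0 0 0.20; 0 -27 -4 0 0 0 0.27; 0 -33 -6 0 0 0 0.34; 0 -40 -9 0 0 0 0.41; 0 -46 -12 0 0 0 0.48; 0 -52 -15 0 0 0 0.55; 0 -57 -19 0 0 0 0.62; 0 -63 -23 0 0 0 0.69"
}}

```text
clock: 7.15
ee_pos: [684.2, 36.4, 41.4]
eef_rot: [3.142, -0.0, 1.77]
wrist_force: [-1.6, 1.8, 0.9]
grip_width: -0.1
```

```bash
cat > nx.py <<'E'
from h import *
import sys
n=sys.argv[1];step=float(sys.argv[2]);k=int(sys.argv[3])
s=sense();th=np.degrees(np.arctan2(*(s['ee_pos'][:2]-A0)[::-1]));print("theta",th,np.hypot(*(s['ee_pos'][:2]-A0)))
inc([arc(t,97,42) for t in th-step*np.arange(1,k+1)])
p,_=capture("top");cv2.imwrite(f"pics/t{n}.png",cv2.resize(p[155:285,190:365],None,fx=4.5,fy=4.5,interpolation=cv2.INTER_CUBIC))
E
python3 nx.py 6 4 10
```

```text
theta 11.131516021017381 97.314622151031
pos [684.2  36.4  41.4] yaw [180.   -0.  101.4] F [-1.6  1.8  0.9] t 7.15 w -0.08682717220485786 j [-0.61  0.6   0.69  1.56 -0.41  1.13  0.38]
[-6.8 -0.6 -0.6] [ 0.    -0.     0.074]
[-13.5  -1.3  -0.6] [ 0.    -0.     0.144]
[-20.2  -2.5  -0.6] [ 0.    -0.     0.214]
[-26.7  -4.2  -0.6] [ 0.    -0.     0.284]
[-33.1  -6.3  -0.6] [ 0.    -0.     0.354]
[-39.4  -8.9  -0.6] [ 0.    -0.     0.424]
[-45.5 -11.9  -0.6] [ 0.    -0.     0.493]
[-51.3 -15.3  -0.6] [-0.    -0.     0.563]
[-56.9 -19.1  -0.6] [-0.    -0.     0.633]
[-62.2 -23.3  -0.6] [-0.    -0.     0.703]
```

View pics/t6.png

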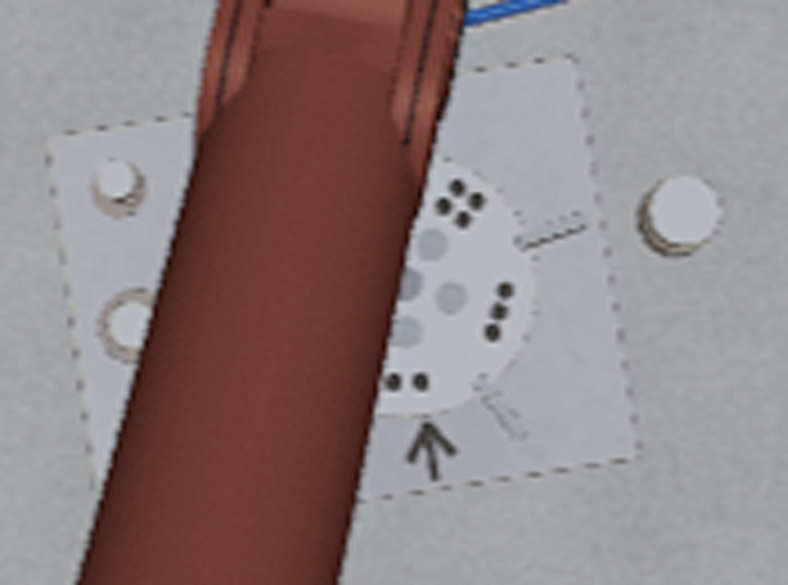

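Three dots are now at t6 (498,312), as expected. The photometer, vial and jar have not moved. I'll push another 40°.

Emit:
{"method": "apply_moves", "body": {
  "increments": "0 -7 -1 0 0 0 0.07; 0 -14 -2 0 0 0 0.14; 0 -20 -3 0 0 0 0.21; 0 -27 -4 0 0 0 0.28; 0 -33 -6 0 0 0 0.35; 0 -40 -9 0 0 0 0.42; 0 -46 -12 0 0 0 0.49; 0 -51 -15 0 0 0 0.56; 0 -57 -19 0 0 0 0.63; 0 -62 -23 0 0 0 0.70"
}}

```text
clock: 8.45
ee_pos: [673.9, -29.6, 41.5]
eef_rot: [3.141, -0.0, 1.066]
wrist_force: [1.3, 2.8, -1.3]
grip_width: -0.3
```

```bash
python3 nx.py 7 3 9
```

```text
theta -28.967050208423988 97.41184041799734
pos [673.9 -29.6  41.5] yaw [180.   -0.   61.1] F [ 1.3  2.8 -1.3] t 8.45 w -0.2797004358523845 j [-0.62  0.64  0.86  1.6  -0.52  1.14 -0.15]
[-5.1 -0.5 -0.5] [ 0.001 -0.     0.053]
[-10.1  -1.   -0.5] [ 0.001 -0.     0.106]
[-15.2  -1.6  -0.5] [ 0.001 -0.     0.158]
[-20.2  -2.6  -0.5] [ 0.001 -0.001  0.21 ]
[-25.1  -3.7  -0.5] [ 0.001 -0.001  0.263]
[-30.   -5.2  -0.5] [ 0.001 -0.001  0.315]
[-34.8  -6.9  -0.5] [ 0.001 -0.001  0.367]
[-39.4  -8.8  -0.5] [ 0.001 -0.001  0.42 ]
[-44.  -11.   -0.5] [ 0.001 -0.001  0.472]
```

View pics/t7.png

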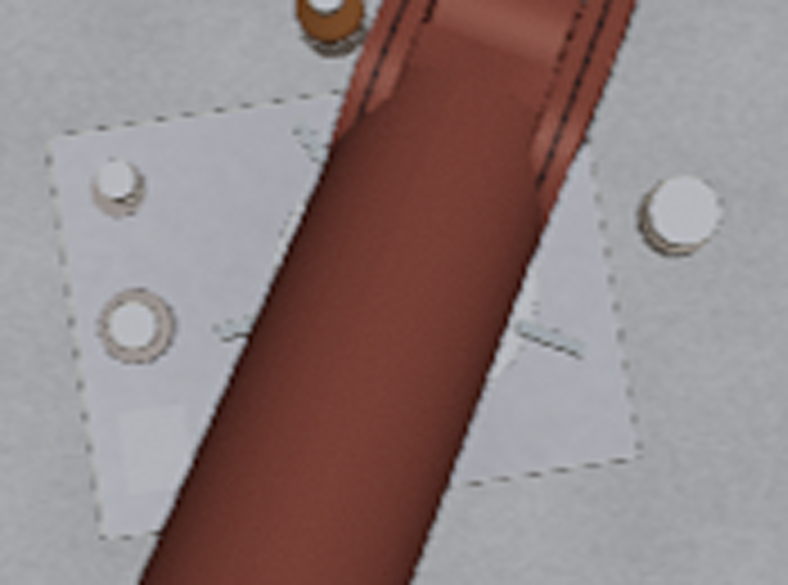

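Emit:
{"method": "apply_moves", "body": {
  "increments": "0 -5 0 0 0 0 0.05; 0 -10 -1 0 0 0 0.10; 0 -15 -2 0 0 0 0.16; 0 -20 -3 0 0 0 0.21; 0 -25 -4 0 0 0 0.26; 0 -30 -5 0 0 0 0.31; 0 -35 -7 0 0 0 0.36; 0 -35 -7 0 0 0 0.36"
}}

```text
clock: 9.5
ee_pos: [650.2, -57.6, 41.6]
eef_rot: [3.141, -0.0, 0.704]
wrist_force: [0.6, 0.2, 0.3]
grip_width: -0.1
```

```bash
python3 nx.py 8 1 6
python3 - <<'E'
from h import *
p,_=capture("side");cv2.imwrite("pics/sr8.png",p);cv2.imwrite("pics/s8.png",cv2.resize(p[160:260,230:350],None,fx=6,fy=6,interpolation=cv2.INTER_CUBIC))
for th in(-171,-167,-99):
  a=np.radians(th);u,v=proj("side",[A0[0]+59*np.cos(a),A0[1]+59*np.sin(a),76]);print((u-230)*6,(v-160)*6)
E
```

```text
theta -50.73838001061621 97.17347697772628
pos [650.2 -57.6  41.6] yaw [180.   -0.   40.4] F [0.6 0.2 0.3] t 9.5 w -0.1412232133956868 j [-0.66  0.64  0.95  1.66 -0.56  1.14 -0.42]
[-1.7 -0.2 -0.4] [ 0.    -0.     0.037]
[-3.4 -0.3 -0.4] [ 0.    -0.     0.054]
[-5.1 -0.4 -0.4] [ 0.    -0.     0.071]
[-6.8 -0.5 -0.4] [ 0.    -0.     0.089]
[-8.4 -0.7 -0.4] [ 0.    -0.     0.106]
[-10.1  -0.9  -0.4] [ 0.    -0.     0.124]
487.25183950335315 270.08978957689305
487.30863558464443 264.34802004659167
399.2881227324616 190.68165876159196
```

View pics/s8.png

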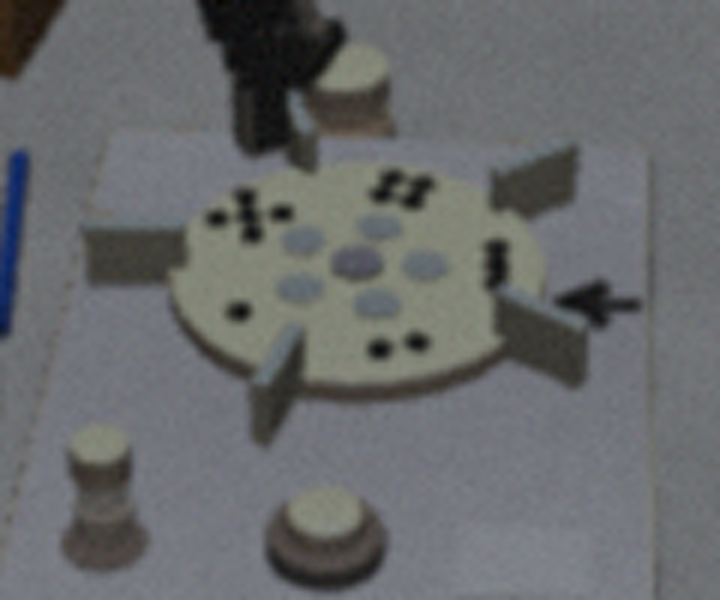

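View pics/t8.png

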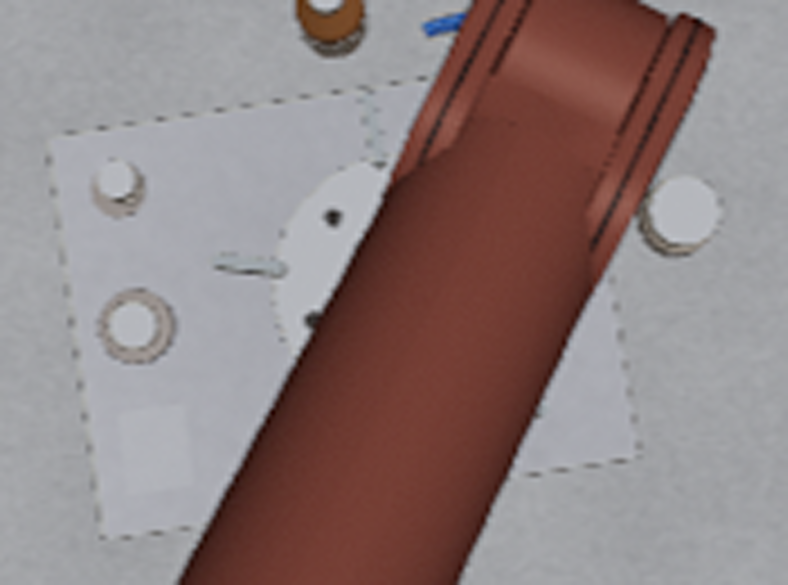

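```bash
cat > ang.py <<'E'
from h import *
import sys
p=cv2.imread(sys.argv[1]);cm=sys.argv[2]
g=cv2.resize(cv2.cvtColor(p,cv2.COLOR_BGR2GRAY),None,fx=4,fy=4,interpolation=cv2.INTER_CUBIC)
Z=76
m=np.zeros_like(g);
# only disc pixels
pts=np.array([[ (c*4+1.5) for c in proj(cm,[A0[0]+74*np.cos(a),A0[1]+74*np.sin(a),Z])] for a in np.linspace(0,6.28,60)]).astype(int)
cv2.fillPoly(m,[pts],255)
thr=float(sys.argv[3]);b=((g<thr)&(m>0)).astype(np.uint8)
n,l,st,ce=cv2.connectedComponentsWithStats(b)
for i in range(1,n):
    if st[i,4]<25: continue
    P=ray(cm,(ce[i][0]-1.5)/4,(ce[i][1]-1.5)/4,Z)[:2];d=P-A0
    print(st[i,4],P.round(1),"r",np.hypot(*d).round(1),"ang",np.degrees(np.arctan2(d[1],d[0])).round(1))
E
python3 ang.py pics/sr8.png side 60;echo; python3 ang.py pics/side0.png side 60; echo;python3 ang.py pics/top0.png top 75
```

```text
188 [587.2 -44.3] r 62.0 ang -91.4
201 [573.1 -42.8] r 62.4 ang -104.5
307 [640.4  -8.7] r 58.1 ang -27.0
80 [626.9 -13.9] r 49.5 ang -39.5
74 [653.2  -3.6] r 67.9 ang -18.2
321 [528.9   1.8] r 61.8 ang -165.2
78 [519.4  33.5] r 71.1 ang 167.1
100 [626.   59.1] r 55.8 ang 48.0
89 [549.8  62.5] r 59.4 ang 130.9
104 [563.7  70.6] r 58.6 ang 115.2
113 [595.6  84.4] r 67.1 ang 84.1

82 [614.2 -38.4] r 61.5 ang -65.5
79 [623.5 -30.2] r 59.1 ang -54.0
88 [633.8 -21.9] r 59.9 ang -41.2
81 [561.8 -38.9] r 62.5 ang -115.5
87 [548.1 -30.9] r 63.2 ang -129.9
220 [634.7  34.9] r 49.2 ang 20.6
245 [647.9  39.4] r 63.1 ang 20.3
97 [529.2  29.8] r 60.7 ang 168.4
255 [631.   71.3] r 68.3 ang 51.7
368 [582.4  74.4] r 57.2 ang 96.3
103 [573.5  63.3] r 48.1 ang 108.4
139 [539.9  65. ] r 68.0 ang 135.8
101 [592.   84.9] r 67.4 ang 87.2

100 [652.9  35.4] r 66.6 ang 15.5
99 [647.5  48.5] r 66.5 ang 27.7
96 [639.7  30.5] r 52.6 ang 14.2
100 [636.5 -19.2] r 60.4 ang -37.6
101 [634.5  43.6] r 52.7 ang 29.6
87 [626.4 -27.8] r 59.0 ang -50.3
87 [616.1 -36.1] r 60.3 ang -63.0
98 [595.7  67.3] r 50.2 ang 82.0
119 [594.4  87.1] r 69.7 ang 85.3
95 [584.9  76.7] r 59.2 ang 93.7
96 [575.9  66. ] r 50.0 ang 104.8
94 [574.3  86. ] r 69.9 ang 101.9
91 [564.  -36.5] r 59.5 ang -114.5
93 [550.4 -27.9] r 59.5 ang -130.1
107 [531.7  32.1] r 58.8 ang 165.7
```

Three dots are at about -168°, so about 3° remain (4 mm at the rim). One small nudge, then I'll back off.

Emit:
{"method": "apply_moves", "body": {
  "increments": "0 -2 0 0 0 0 0.03; 0 -4 0 0 0 0 0.05; 0 -5 0 0 0 0 0.07; 0 -5 0 0 0 0 0.07"
}}

```text
clock: 10.1
ee_pos: [646.3, -61.0, 41.5]
eef_rot: [3.141, 0.0, 0.634]
wrist_force: [1.9, 0.4, 0.0]
grip_width: 0.3
```

```bash
python3 - <<'E'
from h import *
s=sense();th=np.degrees(np.arctan2(*(s['ee_pos'][:2]-A0)[::-1]));print("theta",th)
inc([])
p,_=capture("side");cv2.imwrite("pics/sr9.png",p);cv2.imwrite("pics/s9.png",cv2.resize(p[160:260,230:350],None,fx=6,fy=6,interpolation=cv2.INTER_CUBIC))
E
python3 ang.py pics/sr9.png side 60
```

```text
theta -53.75558361834083
pos [646.3 -61.   41.5] yaw [180.    0.   36.3] F [1.9 0.4 0. ] t 10.1 w 0.27920103666868 j [-0.67  0.64  0.97  1.67 -0.57  1.14 -0.48]
183 [584.3 -43.8] r 61.6 ang -94.1
188 [570.6 -42.2] r 62.5 ang -106.8
315 [638.8 -10.9] r 57.7 ang -29.6
75 [625.1 -15.7] r 49.3 ang -42.5
75 [652.4  -7.2] r 68.4 ang -21.3
295 [528.8   3.3] r 61.6 ang -166.5
90 [628.2  57.2] r 55.9 ang 45.1
94 [520.8  37.8] r 70.8 ang 163.5
100 [552.4  64.2] r 59.1 ang 127.9
125 [599.8  84.1] r 67.4 ang 80.5
100 [566.5  71.8] r 58.6 ang 112.2
```

View pics/s9.png

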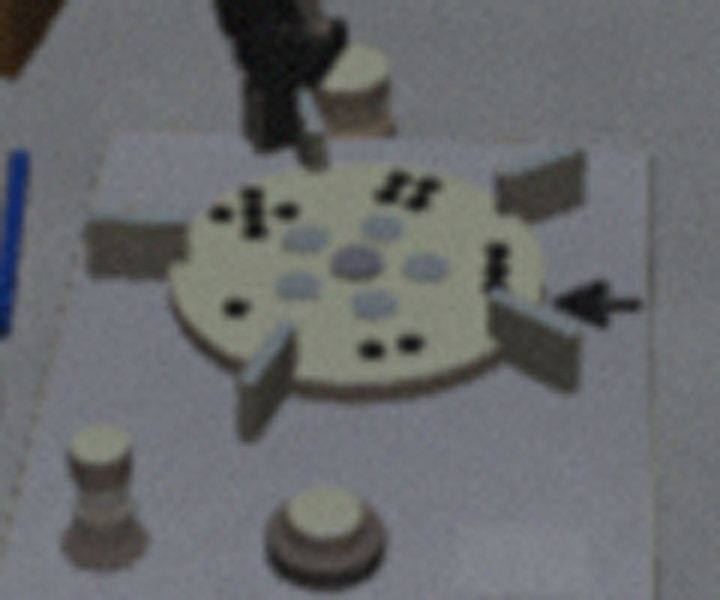

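The label is now at about -171°. I'll back off, lift, and go to the key.

Emit:
{"method": "apply_moves", "body": {
  "increments": "0 6 0 0 0 0 0; 0 12 0 0 0 0 0; 0 12 0 -20 0 0 0; 0 12 0 -45 0 0 0; 0 12 0 -75 0 0 0; 0 12 0 -105 0 0 0; 0 12 0 -120 0 0 0; 0 12 0 -120 0 0 0"
}}

```text
clock: 11.15
ee_pos: [656.5, -54.1, 162.7]
eef_rot: [3.14, -0.001, 0.634]
wrist_force: [0.0, 0.0, -1.4]
grip_width: -0.1
```

Run:
```python
from h import *
inc([(np.array([562.9,180.6,160]),99),(np.array([562.9,180.6,160]),36),(np.array([562.9,180.6,60]),99)])
```

```text
pos [656.5 -54.1 162.7] yaw [ 1.799e+02 -1.000e-01  3.630e+01] F [ 0.   0.  -1.4] t 11.15 w -0.050424428171222065 j [-0.71  0.55  1.05  1.52 -0.48  1.35 -0.55]
[  63.7 -244.5    2.5] [ 0.002 -0.    -1.093]
[  63.7 -244.5    2.5] [ 0.001 -0.001  0.006]
[  63.6 -244.6  102.5] [ 0.002 -0.    -1.093]
```

Emit:
{"method": "apply_moves", "body": {
  "increments": "0 7 -27 0 0 0 -0.12; 0 14 -54 0 0 0 -0.24; 0 21 -81 0 0 0 -0.37; 0 28 -109 0 0 0 -0.49; 0 35 -136 0 0 0 -0.61; 0 42 -163 0 0 0 -0.73; 0 50 -190 0 0 0 -0.85; 0 57 -217 0 0 0 -0.97; 0 64 -244 0 0 0 -1.09; 0 64 -244 0 0 0 -1.09"
}}

```text
clock: 12.4
ee_pos: [561.8, 183.0, 161.1]
eef_rot: [-3.141, 0.0, 1.73]
wrist_force: [0.4, -0.5, 0.6]
grip_width: -0.1
```

```bash
python3 - <<'E'
from h import *
inc([(np.array([562.9,180.6,60]),99),])
p,_=capture("top");cv2.imwrite("pics/tr10.png",p);cv2.imwrite("pics/t10.png",cv2.resize(p[155:285,190:365],None,fx=4.5,fy=4.5,interpolation=cv2.INTER_CUBIC))
E
python3 ang.py pics/tr10.png top 75
```

```text
pos [561.8 183.  161.1] yaw [-180.     0.    99.1] F [ 0.4 -0.5  0.6] t 12.4 w -0.1278988659553217 j [-1.08  0.3   0.84  1.69 -0.23  1.25 -0.03]
[ -2.5   0.8 101.1] [-0.     0.     0.002]
109 [655.   -4.7] r 70.0 ang -18.6
80 [645.7 -22.6] r 69.7 ang -35.2
73 [641.3  -9. ] r 58.9 ang -26.8
80 [637.1   4.5] r 50.2 ang -15.1
93 [630.7  59.4] r 59.3 ang 44.9
91 [627.9 -13.5] r 50.0 ang -38.4
81 [587.9 -34.9] r 52.5 ang -90.9
82 [585.5 -48.6] r 66.2 ang -92.8
90 [574.  -32.4] r 52.2 ang -106.4
76 [571.9 -46.6] r 66.4 ang -104.7
90 [569.3  74. ] r 59.6 ang 109.0
91 [554.9  66.5] r 59.5 ang 124.7
66 [532.7  -4.5] r 60.1 ang -158.5
76 [530.8   8.3] r 58.7 ang -170.9
80 [528.5  21.2] r 60.3 ang 176.6
```

View pics/t10.png

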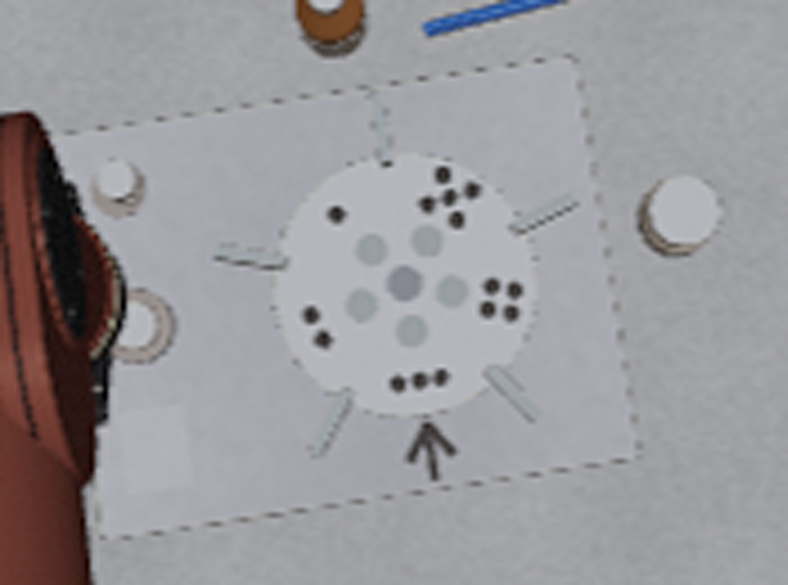

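Three dots measure -170.9° against a target of -171.0°, so the label is at the arrow. Now down to just above the key.

Emit:
{"method": "apply_moves", "body": {
  "increments": "0 -2.5 1 20 0 0 0; 0 -2.5 1 40 0 0 0; 0 -2.5 1 60 0 0 0; 0 -2.5 1 80 0 0 0; 0 -2.5 1 95 0 0 0; 0 -2.5 1 105 0 0 0; 0 -2.5 1 107 0 0 0; 0 -2.5 1 107 0 0 0"
}}

```text
clock: 13.45
ee_pos: [564.3, 178.7, 54.8]
eef_rot: [3.141, 0.001, 1.725]
wrist_force: [0.5, 0.7, 0.7]
grip_width: 0.1
```

Run:
```python
from h import *
inc([])
p,d=capture("side");f,cx,cy,R,t=cam("side")
cv2.imwrite("pics/s11.png",cv2.resize(p[190:280,230:340],None,fx=6,fy=6,interpolation=cv2.INTER_CUBIC))
def w(u,v):D=d[v,u];return (R.T@(np.array([(u-cx)/f*D,(v-cy)/f*D,D])-t)).round(0).astype(int).tolist()
u0,v0=map(int,proj("side",(562.9,180.6,93)));print(u0,v0)
for v in range(v0-8,v0+14,2): print(v,[w(u,v) for u in (u0-4,u0-1,u0+2,u0+5)])
```

```text
pos [564.3 178.7  54.8] yaw [1.80e+02 1.00e-01 9.89e+01] F [0.5 0.7 0.7] t 13.45 w 0.10302154591082317 j [-1.02  0.42  0.79  1.8  -0.34  1.06  0.05]
282 240
232 [[570, 186, 122], [562, 191, 127], [557, 187, 125], [551, 181, 122]]
234 [[571, 185, 115], [563, 187, 118], [556, 188, 121], [552, 180, 114]]
236 [[571, 186, 110], [563, 188, 113], [557, 186, 113], [551, 184, 112]]
238 [[571, 187, 105], [563, 190, 109], [556, 190, 110], [551, 184, 107]]
240 [[571, 185, 98], [563, 190, 104], [556, 189, 104], [551, 182, 99]]
242 [[580, 151, 62], [564, 186, 94], [556, 189, 98], [554, 171, 84]]
244 [[573, 179, 81], [566, 177, 80], [559, 178, 82], [552, 177, 83]]
246 [[572, 184, 79], [563, 189, 85], [557, 185, 83], [551, 184, 83]]
248 [[571, 188, 77], [563, 192, 82], [556, 189, 81], [550, 188, 81]]
250 [[570, 189, 72], [563, 192, 76], [555, 194, 79], [549, 190, 77]]
252 [[568, 198, 74], [562, 196, 74], [556, 193, 72], [550, 189, 70]]
```

View pics/s11.png

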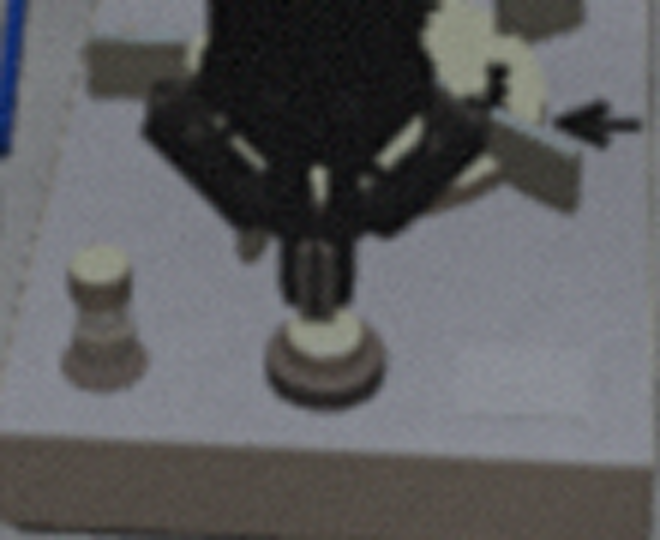

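The tip (z≈94) is centred over the key (top at about 82). I'll press slowly.

Emit:
{"method": "apply_moves", "body": {
  "increments": "0 0 0 3 0 0 0; 0 0 0 6 0 0 0; 0 0 0 9 0 0 0; 0 0 0 11 0 0 0; 0 0 0 12 0 0 0; 0 0 0 13 0 0 0; 0 0 0 14 0 0 0; 0 0 0 14 0 0 0"
}}

```text
clock: 14.5
ee_pos: [564.4, 178.8, 41.0]
eef_rot: [3.141, 0.001, 1.726]
wrist_force: [-0.8, -0.9, 2.7]
grip_width: 0.0
```

Emit:
{"method": "apply_moves", "body": {
  "increments": "0 0 0 1 0 0 0; 0 0 0 2 0 0 0; 0 0 0 3 0 0 0; 0 0 0 3 0 0 0"
}}

```text
clock: 15.0
ee_pos: [564.6, 178.9, 39.6]
eef_rot: [3.141, -0.0, 1.725]
wrist_force: [-9.2, -0.8, 21.0]
grip_width: 0.1
```

Run:
```python
from h import *
inc([])
p,_=capture("side");cv2.imwrite("pics/s12.png",cv2.resize(p[190:280,230:340],None,fx=6,fy=6,interpolation=cv2.INTER_CUBIC))
inc([])
```

```text
pos [564.6 178.9  39.6] yaw [179.9  -0.   98.9] F [-9.2 -0.8 21. ] t 15.0 w 0.07342425437293726 j [-1.01  0.44  0.78  1.82 -0.35  1.03  0.07]
pos [564.6 178.9  39.6] yaw [179.9  -0.   98.9] F [-7.8 -1.4 22.6] t 15.05 w -0.16149904119237035 j [-1.01  0.44  0.78  1.82 -0.35  1.03  0.07]
```

View pics/s12.png

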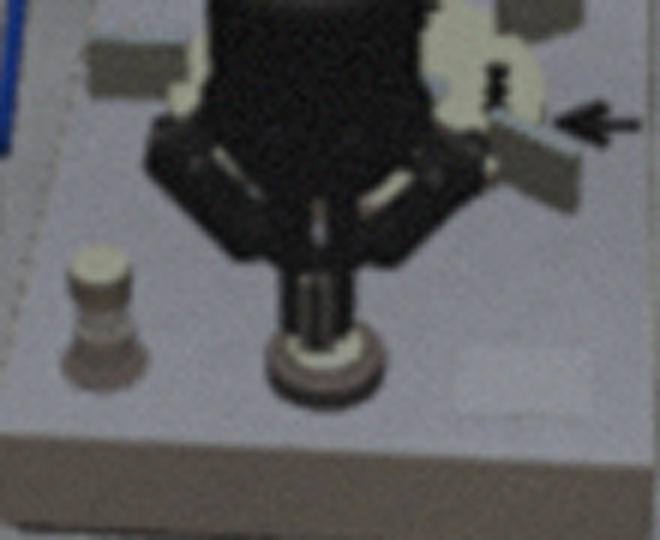

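The force rose to about 21 N, well past the 4 N spring, and the key is visibly sunk at s12 (325,350). It has bottomed, so I'll release it.

Emit:
{"method": "apply_moves", "body": {
  "increments": "0 0 0 -2 0 0 0; 0 0 0 -6 0 0 0; 0 0 0 -15 0 0 0; 0 0 0 -30 0 0 0; 0 0 0 -55 0 0 0; 0 0 0 -85 0 0 0; 0 0 0 -115 0 0 0; 0 0 0 -125 0 0 0; 0 30 0 -125 0 0 0; 0 60 0 -125 0 0 0"
}}

```text
clock: 16.3
ee_pos: [555.0, 238.5, 164.6]
eef_rot: [3.141, -0.001, 1.724]
wrist_force: [0.4, 0.0, -0.9]
grip_width: -0.1
```

Emit:
{"method": "apply_moves", "body": {
  "increments": "0 40 0 0 0 0 0; 0 80 0 0 0 0 0; 0 120 0 0 0 0 0; 0 120 0 0 0 0 0; 0 120 0 0 0 0 0"
}}

```text
clock: 16.92
ee_pos: [536.7, 356.2, 164.4]
eef_rot: [3.141, 0.0, 1.724]
wrist_force: [-0.5, -0.8, -0.5]
grip_width: 0.0
```

```bash
python3 - <<'E'
from h import *
inc([])
p,_=capture("top");cv2.imwrite("pics/tr13.png",p);cv2.imwrite("pics/t13.png",cv2.resize(p[155:285,190:365],None,fx=4.5,fy=4.5,interpolation=cv2.INTER_CUBIC))
p,d=capture("side");cv2.imwrite("pics/s13.png",cv2.resize(p[160:290,220:350],None,fx=4.5,fy=4.5,interpolation=cv2.INTER_CUBIC))
f,cx,cy,R,t=cam("side");z=[]
for v in range(245,249):
  for u in range(280,289):
    D=d[v,u];z.append((R.T@(np.array([(u-cx)/f*D,(v-cy)/f*D,D])-t))[2])
print("key z",np.median(z)); 
d0=np.load("pics/side0d.npy");print("depth diff vs start at key",np.median(d[245:249,280:289]-d0[245:249,280:289]))
E
python3 ang.py pics/tr13.png top 75
```

```text
pos [536.7 356.2 164.4] yaw [180.    0.   98.8] F [-0.5 -0.8 -0.5] t 16.925 w 0.024224761617243393 j [-1.24  0.41  0.77  1.55 -0.3   1.3  -0.27]
key z 82.01168097182929
depth diff vs start at key -0.21612549
114 [655.   -4.7] r 70.0 ang -18.5
90 [645.7 -22.5] r 69.6 ang -35.1
79 [641.3  -8.9] r 58.9 ang -26.7
85 [637.1   4.5] r 50.1 ang -15.2
96 [630.7  59.4] r 59.2 ang 44.9
99 [627.8 -13.4] r 49.9 ang -38.4
89 [587.8 -34.8] r 52.4 ang -91.0
85 [585.5 -48.5] r 66.2 ang -92.8
93 [574.  -32.5] r 52.2 ang -106.4
78 [571.9 -46.6] r 66.4 ang -104.7
92 [569.3  74. ] r 59.6 ang 109.0
97 [554.8  66.5] r 59.5 ang 124.8
71 [532.7  -4.4] r 60.2 ang -158.6
84 [530.7   8.2] r 58.7 ang -170.8
87 [528.5  21.2] r 60.3 ang 176.6
```

View pics/t13.png

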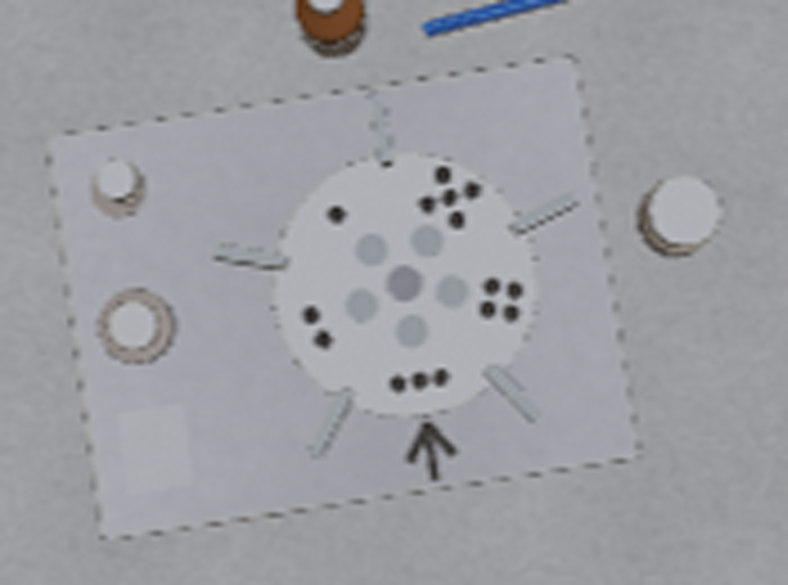

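View pics/s13.png

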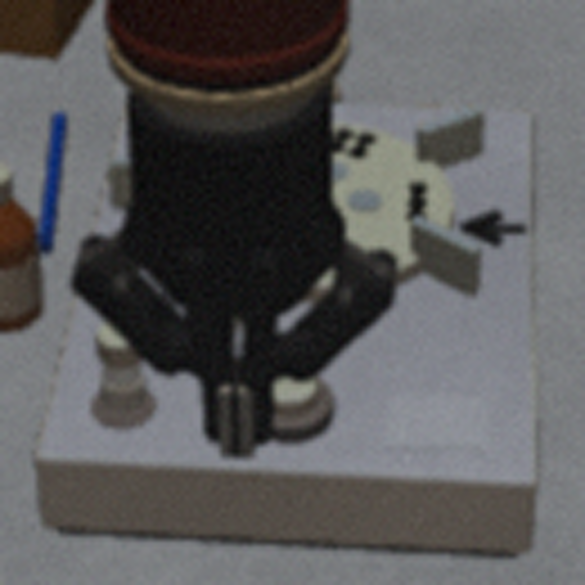

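Three dots are at the arrow (-170.8°), the key is up (z≈82, depth unchanged from the start), and everything around stands where it was.

```bash
python3 -c "
from station import *
print(finish_job())"
```

```text
the job is handed in; nothing more can be done
None
```

I turned the turret about 120° clockwise by pushing one tab with the closed fingertips, pressed the read key until it bottomed, released it and handed the job in at about 17 s. `finish_job()` gives no verdict, so the success below rests on my own checks.

- **Turret:** three dots measured at -170.8° against a target of -171.0°, which is well under 1 mm at the rim. It read the same before and after the key press.
- **Read key:** the force reached about 21–22 N, well past the 4 N spring, and the key looked fully sunk. After release its depth matched the start to 0.2 mm.
- **Surroundings:** in the last top view the photometer, vial, jar, reagent bottle and pen had not visibly moved. The pen cup and sanitiser were outside that crop and I did not check them separately. The arm was raised clear.

**Disagreements:**
- The cameras showed the closed fingertips about 37–38 mm higher than the reported TCP. I worked from the pictures and contact forces instead, and the tab and key contacts came where the pictures said.
- The side view sat about 2 mm off the top view, within the stated calibration.

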